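# Clamp a mould bar with a lever screw

## Robot

A 6-joint arm with a two-finger parallel gripper is mounted at the origin on the work surface; the furniture and walls round the work are solid. World frame = base frame: x ahead of the robot, y to its left, z up, the work surface at z = 0. Lengths are in m, angles in degrees, forces in N, time in s.
With the tool pointing down it reaches from about 0.3 to 0.75 m from the base axis. Payload 8.5 kg.
Tool frame: the origin (TCP) lies between the finger pads; the fingertips stand 19 mm ahead of it and the grasp point (between the pads) is the TCP; z points along the fingers, y is the line along which they close (so a half turn about z gives the same grasp; the last joint's range is limited). The gripper opens to 85 mm and grips with 20 to 120 N. Pads are 22 mm wide; open, the fingers measure 114 mm over their backs; the gripper's body (76 mm by 85 mm) begins 54 mm behind the grasp point. The pads swing forward as they close: fully open they stand 13 mm farther back than shut.
Start: joints at [59.685, 21.807, 74.336, -0, 83.858, -12.336], TCP at [0.17, 0.523, 0.25] pointing down, gripper open.
Joint ranges: [-178.18, 178.18], [-50.72, 133.34], [12.68, 142.11], [-81.47, 261.47], [9.98, 163.14], [-165.26, 165.26]. Speed limits (degrees/s): [136.94, 136.94, 180, 180, 180, 180].

## Interface

Orientations are given as a 3x3 rotation matrix whose columns are the frame's x, y, z axes.
In Python, from rig import env, optics gives the robot as it stands.
- The arm moves only by the tool arm_command, never from a script. Its argument "commands" is one flat list of numbers, 7 for each row, row after row: the closure, from -1 (fully open) to 1 (shut), so that 0 is half open, then the shift along the tool's x, y, z as a fraction of full scale, then the turn, a rotation vector about the tool's x, y, z as a fraction of full scale. A call has 1 to 12 rows; each row is the pose to reach, as a shift and turn from the pose commanded when the call began, along the tool's axes at that moment; what a row does not reach only later rows make up. Full scale, the value 1, is 500 mm for a shift and 120 degrees for a turn. A row lasts 1/12 s, in which the tool goes at most 41.7 mm and 7.16 degrees, less where a joint would pass 70% of its speed; a pose out of reach is approached as far as the arm can. A call with a number of a shift or a turn outside -1 to 1 is refused whole. A call with a gripper value outside its range is refused whole. The fingers move at their own pace and stop on an object; "newtons" is the grip in N (left out, the last holds). Time passes only in rows, so rows that repeat a pose let the fingers close. It gives the time, the measured TCP pose, the force, the opening and the grip force at its end, in the units of the state.
- env.observe(): the state, without advancing time (a new reading comes with each control period).
- optics.get_image(name): name is "scene" or "side" or "wrist"; returns a dict with "image" (420x560x3 uint8, red, green, blue), "intrinsics" (3x3 intrinsics, pixels), "k1" (the pictures are not rectified: a ray, as slopes to the right and down, at radius r is drawn at 1 + k1 r^2 times it, then the intrinsics apply), "origin" and "orientation" of the camera in the world; the wrist camera has in their place "tool_from_camera" (4x4, takes a point from camera to tool coordinates, whose origin is the TCP and whose axes are the flange's). Camera axes: x right, y down, z forward; pixel columns grow to the right and rows downward; lengths in m; the calibration is good to about 2 mm. A picture is of the moment at which its call begins: read the wrist's pose just before it. There is no depth.
- env.close_job(): hands the job in; it is judged then, once.
The state is a dict: "time_s": time; "q": joint angles; "qvel": joint speeds; "joint_efforts": joint torques, N m; "position": TCP position; "tool_rot": TCP orientation; "ft_force": force on the tool from outside, world axes, zero at the start; "wrist_torque": the same for the moment, N m; "grip_width": finger opening in m; "gripper_force": force on a finger pad.
Only numpy, scipy, OpenCV 4.12 (cv2) and the standard library are available. Lean on these libraries where they do the work, as an engineer would, in place of code of your own. Each camera call takes 0.05 s, during which the arm holds its last target. There are 200 camera calls.

## Task

Take the three-pocket mould bar (the one with the narrow tang) out of its rack and lay it in the bench clamp, flat, with the tang fully home under the pad, level and straight between the guides. Then screw the lever-headed clamp screw down clockwise with its lever standing up until it stops snug, and only then fold the lever down closed along the clamp's bridge. Leave the two-pocket bar in the rack, do not push the jars and bottle about, and let go of everything.

Things in the scene. Friction and masses are not known exactly. Their poses are not given: they have to be found in the camera images.
- mould_bar: bar to clamp, plain steel-grey metal, 0.18-0.29 kg. Head 100 x 44 x 30 mm tall with three round pockets (26 mm across, 16 deep) in its top; from one end sticks a flat tang 70 long, 30 wide, 14 mm thick, flush with the underside. Origin: underside, middle of the shoulder between head and tang; +x along the tang (tang x 0..70, head x -100..0), z up. Starts in one of the rack's two bays, tang out of the mouth
- tang_tip (a point): middle of the free end of the mould bar's tang
- wide_bar: the other bar, to be left alone: same head but two pockets, and a tang as wide as the head (70 x 44 x 14 mm); same frame as mould_bar. It lies in the other bay
- rack: fixed plywood rack, 173 mm wide, 34 tall, no floor or roof: two bays 52 mm wide, 100 deep, between walls 23 mm thick, back wall 12. Origin: on the table, middle of the mouth; +x points out of the mouth, bay centre lines at y = -37.5 and 37.5 mm. Bays cover a bar's head up to its shoulder, so only the tang can be gripped; bars draw straight out along +x on the table, 4 mm play each side
- clamp: fixed bench clamp. Origin: on the table under the screw's axis; +x is the way the bar goes in. Base plate x -75..75, y -45..45, 10 mm thick; its bolt heads rise 5 mm at x, y = +-62, +-34. Post x 38..70, y -22..22 (its face is the end stop); bridge over the channel x -22..70, y -20..20, z 52..76 mm
- clamp_throat (a point): point on the base plate's top (z = 10 mm) under the screw. Guides 18 mm tall leave a channel 34 mm wide for the tang, x -10..38 mm, flared toward x = -26. Home: bar flat on the plate, its +x along clamp +x, its origin about 32 mm before this point (tang tip within 10 mm of the stop). The raised pad leaves at least 3 mm over the tang; the head does not fit under
- clamp_screw (a joint): turn of the lever-headed screw, rad, grows clockwise seen from above; 4.5 = snug (hard stop, collar on the bridge's boss); starts 0.7 to 1.7. Sinks 1.75 mm per rad, friction 0.08 N m, stays where left. From above, the side toward which the lever folds lies at clamp +x turned counterclockwise by (4.5 - value): along clamp +x, over the bridge, at snug
- clamp_lever (a joint): fold of the lever on the screw's head, rad: 0 standing straight up, 1.53 closed (level, hard stop). Starts 0 to 0.15. Friction 0.12 N m, stays where left. Closing it drives the pad 2.5 mm farther down by its cam
- lever_pivot (a point): the lever's hinge, on the screw's axis: 106 mm above the table when snug, up to 6.7 mm higher when backed out. z axis along the lever from pivot to tip, x axis the side toward which it folds, y axis the hinge
- lever_tip (a point): free end of the lever, 85 mm from the pivot. The lever is a flat metal paddle 24 mm wide (along the hinge) and 10 mm thick (in the folding direction), free from 10 mm above the pivot to the tip
- clamp_pad: round rubber pad, 26 mm across, at the screw's lower end, sprung (2.5 N/mm); origin at its underside. It presses about 6 N on a seated tang when the screw is snug and about 12 N once the lever is closed
- lidded_jar_b: bystander, closed candle jar with a flat cream lid, 72 mm across, 90 mm tall, loose; origin at the centre of its underside
- candle_jar: bystander, open candle jar, 69 mm across, 124 mm tall with its wick, loose; origin at the centre of its underside
- dropper: bystander, small dropper bottle, 33 mm across, 104 mm tall, loose; origin at the centre of its underside
- low_jar: bystander, low open amber glass jar, 66 mm across, 70 mm tall, loose; origin at the centre of its underside

How it is judged (in metres and radians):
On the way, in this order (a step that is already met when the one before it is completed fails the run):
1. the mould bar lies flat in the clamp, tang home under the pad (x of mould_bar in the frame of clamp between -0.042 and -0.026 m and y of mould_bar in the frame of clamp between -0.006 and 0.006 m and z of mould_bar in the frame of clamp below 0.014 m and angle between the x axis of mould_bar and the x axis of clamp, either way round below 0.1 rad and angle between mould_bar's own z axis and vertical below 0.08 rad), for 0.2 s.
2. the screw is snug on the tang with its lever still up (all of step 1 and value of joint clamp_screw above 4.35 rad and value of joint clamp_lever below 0.5 rad and contact force between clamp_pad and mould_bar above 3 N), for 0.2 s.
At the end, for the whole second after the job is handed in: The mould bar rests flat in the clamp, tang home (origin 26 to 42 mm before the screw axis, within 6 mm of the centre line and 0.10 rad, at most 14 mm up); the screw is within 0.2 rad of snug, the lever folded beyond 1.4 rad, and the pad presses the tang with over 8 N (all of step 1 and value of joint clamp_screw above 4.3 rad and value of joint clamp_lever above 1.4 rad and contact force between clamp_pad and mould_bar above 8 N and linear speed of mould_bar below 0.01 m/s); the robot touches nothing.
It fails at once if the lever is folded before the screw is snug (value of joint clamp_lever above 0.8 rad and value of joint clamp_screw below 4.2 rad).
It fails at once if the two-pocket bar is moved (distance of wide_bar from where it was at the start of the episode above 0.03 m).
It fails at once if a jar or bottle is pushed about (distance of any of lidded_jar_b, candle_jar, dropper, low_jar from where it was at the start of the episode above 0.03 m).
It fails at once if a jar or bottle is tipped over (angle between any of lidded_jar_b, candle_jar, dropper, low_jar's own z axis and vertical above 0.5 rad).
It also fails if it takes over 72 s, if anything falls off the work surface, if the arm or the gripper's body presses on something with over 40 N, if the wrist force passes 120 N, or if a joint passes its speed limit or range.

## Working session

There is one attempt and no reset: what is moved stays moved. The work goes in short steps, Python scripts to look and compute and a tool call to move; the robot and the scene stay as the last step left them, time stands still between calls to the robot, and variables do not carry over. Pictures are saved under pics/ and viewed, at most 10 in all, crops included, and the job is handed in when it is done.

Besides the shell and the picture viewer there is one more tool, called after "Request:" as name(argument=value, ...) on one line, values as JSON. arm_command: Moves the arm, as the interface text tells. Shift numbers are shares of 500 mm and turn numbers shares of 120 degrees, none past 1 either way. Its arguments: {"type":"object","properties":{"commands":{"type":"array","items":{"type":"number"}},"newtons":{"type":"number"}},"required":["commands"]}

```bash
ls; mkdir -p pics; cat > h.py <<'E'
import numpy as np, cv2
from rig import env, optics
def snap(n,f):
    s=env.observe(); d=optics.get_image(n)
    cv2.imwrite('pics/'+f,d['image'][:,:,::-1])
    if n=='wrist':
        T=np.array(d['tool_from_camera']);R=np.array(s['tool_rot'])
        o=R@T[:3,3]+np.array(s['position']); Q=R@T[:3,:3]
    else: o=np.array(d['origin']);Q=np.array(d['orientation'])
    np.savez('pics/'+f+'.npz',K=d['intrinsics'],k1=d['k1'],o=o,Q=Q)
    return d
def ray(f,u,v):
    c=np.load('pics/'+f+'.npz');K=c['K'];k=float(c['k1'])
    p=np.array([(u-K[0,2])/K[0,0],(v-K[1,2])/K[1,1]]);q=p.copy()
    for _ in range(20): q=p/(1+k*(q@q))
    return c['o'],c['Q']@np.array([q[0],q[1],1])
def at(f,u,v,z):
    o,d=ray(f,u,v); return o+d*(z-o[2])/d[2]
def proj(f,P):
    c=np.load('pics/'+f+'.npz');K=c['K'];k=float(c['k1'])
    p=c['Q'].T@(np.array(P)-c['o']);s=p[:2]/p[2];s=s*(1+k*(s@s))
    return K[0,0]*s[0]+K[0,2],K[1,1]*s[1]+K[1,2]
def tri(a,b):
    (o1,d1),(o2,d2)=ray(*a),ray(*b)
    t=np.linalg.lstsq(np.c_[d1,-d2],o2-o1,rcond=None)[0]
    p,q=o1+t[0]*d1,o2+t[1]*d2
    return (p+q)/2,np.linalg.norm(p-q)
E
cat > a.py <<'E'
from h import *
for n in ['scene','side','wrist']: snap(n,n+'0.png'); c=np.load(f'pics/{n}0.png.npz'); print(n,c['o'].round(3),c['Q'][:,2].round(2),c['k1'])
ims=[cv2.resize(cv2.imread(f'pics/{n}0.png'),(800,600)) for n in ['scene','side']]
for n,i in zip(['scene','side'],ims): cv2.imwrite(f'pics/{n}0b.png',i)
s=env.observe(); print(s['time_s'],np.round(s['tool_rot'],3),s['position'],s['grip_width'])
E
python3 a.py
```

```text
pics
scene [-0.073 -0.71   0.514] [ 0.64  0.65 -0.41] -0.0965968150410024
side [0.311 0.536 0.603] [ 0.18 -0.81 -0.55] -0.06904501296914262
wrist [0.095 0.548 0.372] [ 0.29 -0.1  -0.95] -0.016984612008935467
0.15 [[-0.951  0.309 -0.001]
 [ 0.309  0.951 -0.001]
 [ 0.    -0.001 -1.   ]] [0.16967374 0.52296394 0.24986324] 0.08566050738315656
```

View pics/scene0b.png

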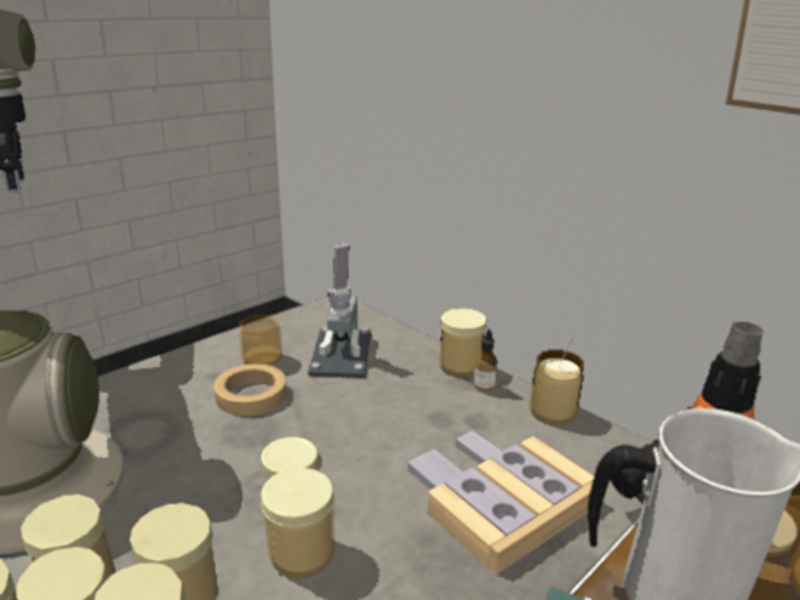

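View pics/side0b.png

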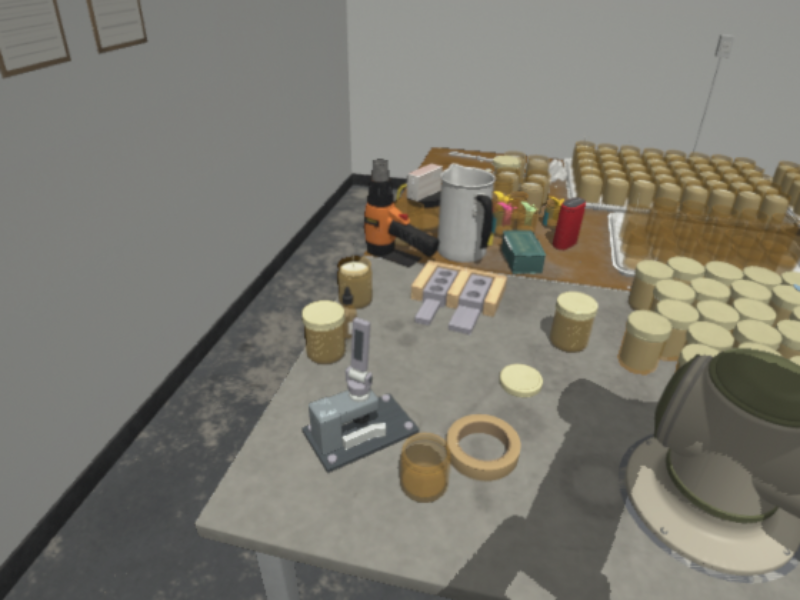

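Both views show the rack with its mouth toward the clamp. The three-pocket bar is in the far bay, with its tang tip at scene ~(468,440) and side ~(428,315). The clamp base corners in the side view are ~(304,431), (332,465), (418,430), (380,398). The lever tip is at ~(360,320).

```bash
cat > b.py <<'E'
from h import *
k=560/800
S=lambda u,v,z:at('side0.png',u*k,v*k,z).round(3)
C=lambda u,v,z:at('scene0.png',u*k,v*k,z).round(3)
print('clamp corners side',[S(*p,.01) for p in [(304,431),(332,465),(418,430),(380,398)]])
print('clamp scene',[C(*p,.01) for p in [(310,373),(367,375),(322,331),(371,333)]])
print('lever tip',tri(('scene0.png',342*k,246*k),('side0.png',361*k,320*k)),'pivot',tri(('scene0.png',340*k,298*k),('side0.png',359*k,380*k)))
print('tang3 tip',C(468,440,.014),S(428,316,.014),'tang2',C(424,461,.014),S(464,325,.014))
print('rack corners scene z34',[C(*p,.034) for p in [(430,490),(496,545),(537,438),(594,486)]])
print('rack side z34',[S(*p,.034) for p in [(425,262),(505,275),(412,290),(497,305)]])
for n,a,b in [('lid',(463,365),(325,355)),('low',(260,355),(424,490)),('candle',(556,410),(355,300)),('drop',(485,385),(347,300))]: print(n,C(*a,0),S(*b,0))
E
python3 b.py
```

```text
clamp corners side [array([0.569, 0.026, 0.01 ]), array([0.509, 0.075, 0.01 ]), array([ 0.408, -0.018,  0.01 ]), array([ 0.48, -0.07,  0.01])]
clamp scene [array([ 0.407, -0.03 ,  0.01 ]), array([ 0.469, -0.094,  0.01 ]), array([0.507, 0.069, 0.01 ]), array([0.566, 0.006, 0.01 ])]
lever tip (array([ 0.4892785 , -0.01429377,  0.19506503]), np.float64(0.0010331323050353162)) pivot (array([ 0.49155973, -0.00259703,  0.10247414]), np.float64(0.0008823049593461995))
tang3 tip [ 0.454 -0.309  0.014] [ 0.45  -0.305  0.014] tang2 [ 0.382 -0.299  0.014] [ 0.379 -0.293  0.014]
rack corners scene z34 [array([ 0.332, -0.355,  0.034]), array([ 0.321, -0.457,  0.034]), array([ 0.5  , -0.383,  0.034]), array([ 0.473, -0.481,  0.034])]
rack side z34 [array([ 0.491, -0.475,  0.034]), array([ 0.319, -0.464,  0.034]), array([ 0.493, -0.356,  0.034]), array([ 0.325, -0.346,  0.034])]
lid [ 0.615 -0.164  0.   ] [ 0.605 -0.16   0.   ]
low [0.389 0.085 0.   ] [0.38  0.076 0.   ]
candle [ 0.617 -0.341  0.   ] [ 0.607 -0.342  0.   ]
drop [ 0.594 -0.227  0.   ] [ 0.623 -0.338  0.   ]
```

Request:
arm_command(commands=[-1,-0.52,-0.72,-0.1,0,0,0.617,-1,-0.52,-0.72,-0.1,0,0,0.617,-1,-0.52,-0.72,-0.1,0,0,0.617,-1,-0.52,-0.72,-0.1,0,0,0.617,-1,-0.52,-0.72,-0.1,0,0,0.617,-1,-0.52,-0.72,-0.1,0,0,0.617,-1,-0.52,-0.72,-0.1,0,0,0.617,-1,-0.52,-0.72,-0.1,0,0,0.617,-1,-0.52,-0.72,-0.1,0,0,0.617,-1,-0.52,-0.72,-0.1,0,0,0.617,-1,-0.52,-0.72,-0.1,0,0,0.617,-1,-0.52,-0.72,-0.1,0,0,0.617])

```text
time_s: 1.15
position: [0.3076, 0.0964, 0.3008]
tool_rot: [[0.045, 0.999, 0.001], [0.999, -0.045, -0.001], [-0.001, 0.002, -1.0]]
ft_force: [-0.5, 0.4, 0.8]
grip_width: 0.0854
gripper_force: 0.0
```

```bash
cat >> h.py <<'E'
def st():
    s=env.observe();R=np.array(s['tool_rot'])
    print(s['time_s'],'p',np.round(s['position'],4),'yaw',round(float(np.degrees(np.arctan2(R[1,0],R[0,0]))),2),'tilt',(R[:2,2]*57.3).round(2),'F',np.round(s['ft_force'],1),'w',round(s['grip_width'],4),round(float(s['gripper_force']),1),'j6',round(s['q'][5],1))
def go(P,yaw=None,tiltfix=True,frac=True):
    """shift/turn fractions from current pose to tool-down pose P,yaw"""
    from scipy.spatial.transform import Rotation as Ro
    s=env.observe();R=np.array(s['tool_rot'])
    d=R.T@(np.array(P)-s['position'])/.5
    t=np.zeros(3)
    if yaw is not None:
        a=np.radians(yaw);T=np.array([[np.cos(a),np.sin(a),0],[np.sin(a),-np.cos(a),0],[0,0,-1]])
        t=np.degrees(Ro.from_matrix(R.T@T).as_rotvec())/120
    print('go',d.round(4),t.round(4))
E
python3 - <<'E'
from h import *
st();go((.43,-.25,.28),88)
print(np.load('pics/wrist0.png.npz')['K'])
k=.7
print('lid side',at('side0.png',521*k,380*k,0).round(3),'jar',at('side0.png',572*k,345*k,0).round(3),'ring',at('side0.png',483*k,460*k,0).round(3))
print('scene jar',at('scene0.png',300*k,560*k,0),'lid',at('scene0.png',290*k,455*k,0),'ring',at('scene0.png',250*k,400*k,0))
E
```

```text
1.15 p [0.3076 0.0964 0.3008] yaw 87.44 tilt [ 0.08 -0.07] F [-0.5  0.4  0.8] w 0.0854 0.0 j6 -1.3
go [-0.6812  0.2755  0.043 ] [ 0.0007  0.0006 -0.0047]
[[298.47765254   0.         282.49451223]
 [  0.         298.47765254 204.32445857]
 [  0.           0.           1.        ]]
lid side [ 0.266 -0.18   0.   ] jar [ 0.179 -0.301  0.   ] ring [0.309 0.006 0.   ]
scene jar [ 0.1823845  -0.31165915  0.        ] lid [ 0.27548127 -0.16247386  0.        ] ring [ 0.30506316 -0.01898962  0.        ]
```

Request:
arm_command(commands=[-1,-0.66,0.28,0,0,0,0,-1,-0.66,0.28,0,0,0,0,-1,-0.66,0.28,0,0,0,0,-1,-0.66,0.28,0,0,0,0,-1,-0.66,0.28,0,0,0,0,-1,-0.66,0.28,0,0,0,0,-1,-0.66,0.28,0,0,0,0,-1,-0.66,0.28,0,0,0,0,-1,-0.66,0.28,0,0,0,0,-1,-0.66,0.28,0,0,0,0,-1,-0.66,0.28,0,0,0,0])

```text
time_s: 2.07
position: [0.4344, -0.2346, 0.2994]
tool_rot: [[0.036, 0.999, -0.001], [0.999, -0.036, 0.001], [0.001, -0.001, -1.0]]
ft_force: [-0.1, 0.5, -0.0]
grip_width: 0.0855
gripper_force: 0.0
```

```bash
python3 - <<'E'
from h import *
st(); d=snap('wrist','w1.png'); i=cv2.imread('pics/w1.png'); cv2.imwrite('pics/w1b.png',cv2.resize(i,(784,588),interpolation=cv2.INTER_CUBIC))
E
```

```text
2.0667 p [ 0.4344 -0.2346  0.2994] yaw 87.94 tilt [-0.08  0.09] F [-0.1  0.5 -0. ] w 0.0855 0.0 j6 -40.1
```

View pics/w1b.png

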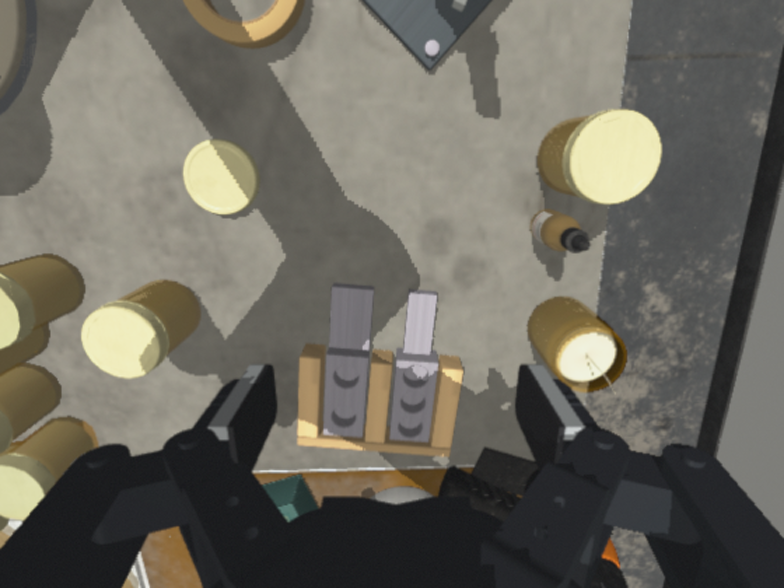

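The three-pocket bar with the narrow tang lies in the right-hand bay. Its tang tip corners are at ~(409,293) and (437,295), and the shoulder is at ~(403,351), (433,354). The clamp's near corner is at (430,70).

```bash
python3 - <<'E'
from h import *
k=1/1.4
W=lambda u,v,z:at('w1.png',u*k,v*k,z)[:2].round(4)
a,b=W(409,293,.014),W(437,295,.014);c,d=W(403,351,.014),W(432,354,.014)
print('tip',a,b,np.hypot(*(a-b)),(a+b)/2,'shoulder',c,d,(c+d)/2)
m=(a+b)/2-(c+d)/2;print('len',np.hypot(*m),'yaw',np.degrees(np.arctan2(m[1],m[0])))
h=W(396,350,.03),W(438,354,.03);print('head front',h,np.hypot(*(h[0]-h[1])))
r=[W(*p,.034) for p in [(303,345),(463,358),(452,455),(298,446)]];print('rack',r)
v=r[1]-r[0];print(np.hypot(*v),np.degrees(np.arctan2(v[1],v[0]))+90,(r[0]+r[1])/2)
for n,p,z in [('lid',(221,177),.0),('lidjar',(612,157),.09),('drop',(575,239),.1),('candle',(585,355),.11),('2tip',(352,287),.014),('clampcorner',(430,70),.01)]:print(n,W(*p,z))
E
```

```text
tip [ 0.4464 -0.2954] [ 0.4753 -0.2986] 0.02907662291257358 [ 0.46085 -0.297  ] shoulder [ 0.4383 -0.3614] [ 0.4696 -0.3661] [ 0.45395 -0.36375]
len 0.06710568157764292 yaw 84.09825172372098
head front (array([ 0.4311, -0.3519]), array([ 0.4746, -0.358 ])) 0.043925618948399615
rack [array([ 0.3361, -0.3411]), array([ 0.5001, -0.3614]), array([ 0.4897, -0.483 ]), array([ 0.3174, -0.4653])]
0.16525159605885806 82.94379187983762 [ 0.4181  -0.35125]
lid [ 0.265  -0.1734]
lidjar [ 0.6024 -0.165 ]
drop [ 0.5757 -0.2256]
candle [ 0.5894 -0.3219]
2tip [ 0.3881 -0.2869]
clampcorner [ 0.4705 -0.0875]
```

```bash
python3 - <<'E'
from h import *
go((.4585,-.322,.06),84)
E
```

```text
go [-0.1754  0.0553  0.4794] [-0.0005 -0.0005  0.0333]
```

Request:
arm_command(commands=[-0.15,-0.175,0.055,0.1,0,0,0.033,-0.15,-0.175,0.055,0.1,0,0,0.033,-0.15,-0.175,0.055,0.1,0,0,0.033,-0.15,-0.175,0.055,0.48,0,0,0.033,-0.15,-0.175,0.055,0.48,0,0,0.033,-0.15,-0.175,0.055,0.48,0,0,0.033,-0.15,-0.175,0.055,0.48,0,0,0.033,-0.15,-0.175,0.055,0.48,0,0,0.033,-0.15,-0.175,0.055,0.48,0,0,0.033,-0.15,-0.175,0.055,0.48,0,0,0.033])

```text
time_s: 2.95
position: [0.4589, -0.3215, 0.0608]
tool_rot: [[0.103, 0.995, -0.001], [0.995, -0.103, 0.001], [0.001, -0.001, -1.0]]
ft_force: [0.8, -0.2, 1.2]
grip_width: 0.0492
gripper_force: 0.0
```

```bash
python3 - <<'E'
from h import *
st();go((.4585,-.322,.022),84); snap('wrist','w2.png')
i=cv2.imread('pics/w2.png'); cv2.imwrite('pics/w2b.png',cv2.resize(i,(784,588),interpolation=cv2.INTER_CUBIC))
E
```

```text
2.95 p [ 0.4589 -0.3215  0.0608] yaw 84.1 tilt [-0.04  0.05] F [ 0.8 -0.2  1.2] w 0.0492 0.0 j6 -41.2
go [-0.0011 -0.0005  0.0776] [-0.0004 -0.0004  0.0008]
```

View pics/w2b.png

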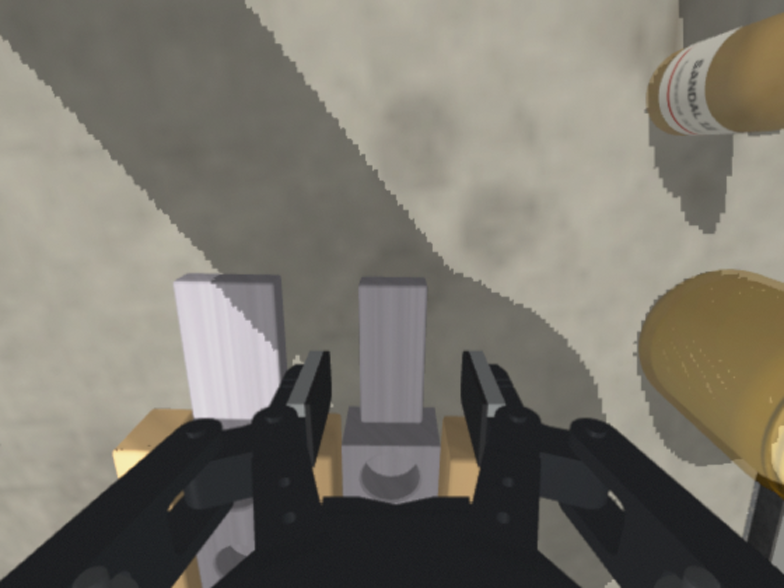

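The tang is centred between the fingers: it spans x 360–426, and the fingers' middle is ~394. It is also aligned with the tool, so I'll descend and grip.

Request:
arm_command(commands=[-0.1,0,0,0.05,0,0,0,-0.1,0,0,0.077,0,0,0,-0.1,0,0,0.077,0,0,0,1,0,0,0.077,0,0,0,1,0,0,0.077,0,0,0,1,0,0,0.077,0,0,0,1,0,0,0.077,0,0,0,1,0,0,0.077,0,0,0,1,0,0,0.077,0,0,0], newtons=60)

```text
time_s: 3.75
position: [0.4594, -0.3232, 0.0244]
tool_rot: [[0.104, 0.995, 0.003], [0.995, -0.104, -0.003], [-0.002, 0.003, -1.0]]
ft_force: [-1.5, 0.8, 6.2]
grip_width: 0.0284
gripper_force: 59.6
```

```bash
python3 - <<'E'
from h import *
st();print(at('w2.png',393/1.4,285/1.4,.014))
E
```

```text
3.75 p [ 0.4594 -0.3232  0.0244] yaw 84.02 tilt [ 0.15 -0.15] F [-1.5  0.8  6.2] w 0.0284 59.6 j6 -41.2
[ 0.46110784 -0.2965836   0.014     ]
```

Request:
arm_command(commands=[1,0,0,-0.005,0,0,0,1,0.04,0,-0.005,0,0,0,1,0.08,0,-0.005,0,0,0,1,0.12,0,-0.005,0,0,0,1,0.16,0,-0.005,0,0,0,1,0.2,0,-0.005,0,0,0,1,0.23,0,-0.005,0,0,0,1,0.23,0,-0.005,0,0,0])

```text
time_s: 4.42
position: [0.4709, -0.206, 0.0254]
tool_rot: [[0.102, 0.995, 0.0], [0.995, -0.102, 0.0], [0.0, 0.0, -1.0]]
ft_force: [-0.4, 1.0, -1.7]
grip_width: 0.028
gripper_force: 59.0
```

```bash
python3 - <<'E'
from h import *
st(); snap('wrist','w3.png')
i=cv2.imread('pics/w3.png'); cv2.imwrite('pics/w3b.png',cv2.resize(i,(784,588),interpolation=cv2.INTER_CUBIC))
E
```

```text
4.4167 p [ 0.4709 -0.206   0.0254] yaw 84.16 tilt [0.02 0.02] F [-0.4  1.  -1.7] w 0.028 59.0 j6 -31.0
```

View pics/w3b.png

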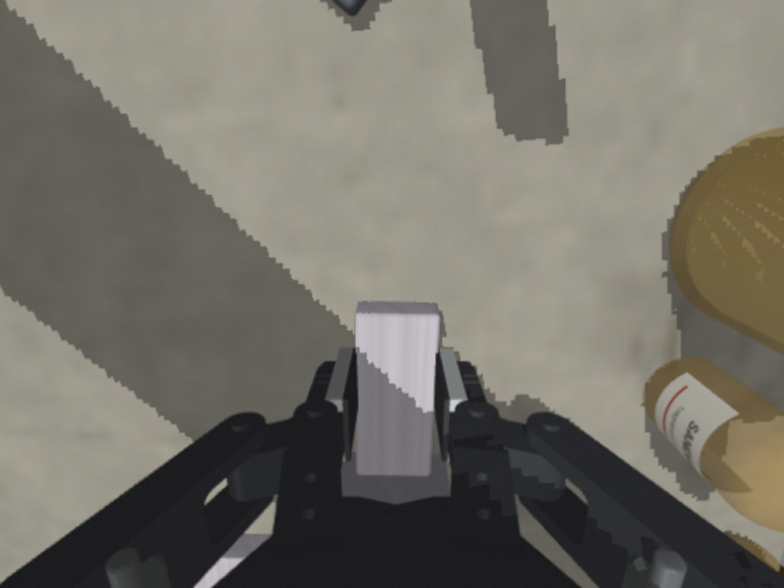

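Request:
arm_command(commands=[1,0,0,0,0,0,0,1,0.04,0,-0.06,0,0,0,1,0.1,0,-0.14,0,0,0,1,0.1,0,-0.14,0,0,0.492,1,0.1,0,-0.14,0,0,0.492,1,0.1,0,-0.14,0,0,0.492,1,0.1,0,-0.14,0,0,0.492,1,0.1,0,-0.14,0,0,0.492,1,0.1,0,-0.14,0,0,0.492,1,0.1,0,-0.14,0,0,0.492,1,0.1,0,-0.14,0,0,0.492,1,0.1,0,-0.14,0,0,0.492], newtons=110)

```text
time_s: 5.47
position: [0.476, -0.1598, 0.0947]
tool_rot: [[0.91, 0.415, 0.001], [0.415, -0.91, -0.001], [0.001, 0.001, -1.0]]
ft_force: [0.4, 0.6, -2.1]
grip_width: 0.0266
gripper_force: 109.7
```

```bash
python3 - <<'E'
from h import *
st(); snap('wrist','w4.png');snap('scene','s4.png');snap('side','d4.png');go((.475,-.156,.026),25)
a=cv2.imread('pics/s4.png')[200:400,240:520];b=cv2.imread('pics/d4.png')[160:360,160:440]
cv2.imwrite('pics/sd4.png',np.hstack([cv2.resize(a,(400,286)),cv2.resize(b,(400,286))]))
E
```

```text
5.4667 p [ 0.476  -0.1598  0.0947] yaw 24.53 tilt [ 0.05 -0.03] F [ 0.4  0.6 -2.1] w 0.0266 109.7 j6 33.4
go [ 0.0012 -0.0074  0.1372] [ 0.0004 -0.0002 -0.    ]
```

View pics/sd4.png

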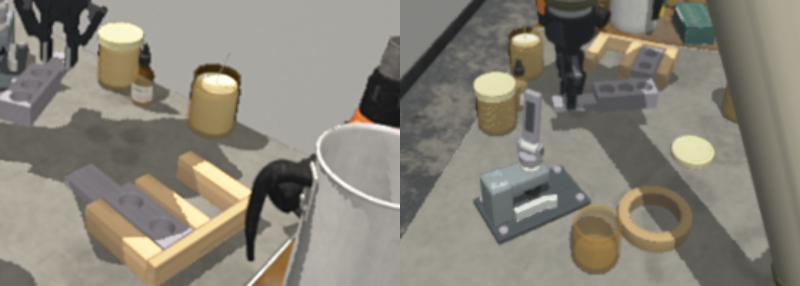

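The bar is held level, clear of the rack, and the two-pocket bar has not moved. I'll lower it onto the table and let go.

Request:
arm_command(commands=[1,0,0,0.07,0,0,0,1,0,0,0.12,0,0,0,1,0,0,0.134,0,0,0,1,0,0,0.137,0,0,0,1,0,0,0.137,0,0,0,-0.3,0,0,0.137,0,0,0,-0.3,0,0,0.136,0,0,0,-0.3,0,0,0.136,0,0,0,-0.3,0,0,0.1,0,0,0,-0.3,0,0,0,0,0,0,-0.3,0,0,-0.1,0,0,0,-0.3,0,0,-0.1,0,0,0])

```text
time_s: 6.62
position: [0.4772, -0.1593, 0.1497]
tool_rot: [[0.906, 0.423, 0.007], [0.423, -0.906, -0.004], [0.004, 0.007, -1.0]]
ft_force: [0.6, -0.3, 0.9]
grip_width: 0.0556
gripper_force: 0.0
```

```bash
python3 - <<'E'
from h import *
st();a=np.radians(204.5)
go((.36,-.20,.16),204.5)
E
```

```text
6.6167 p [ 0.4772 -0.1593  0.1497] yaw 25.01 tilt [ 0.38 -0.24] F [ 0.6 -0.3  0.9] w 0.0556 0.0 j6 33.0
go [-0.2466 -0.0252 -0.0218] [ 0.0032  0.005  -1.4958]
```

Request:
arm_command(commands=[-0.3,-0.24,-0.025,-0.2,0,0,-0.71,-0.3,-0.24,-0.025,-0.2,0,0,-0.71,-0.3,-0.24,-0.025,-0.2,0,0,-0.71,-0.3,-0.24,-0.025,-0.2,0,0,-0.71,-0.3,-0.24,-0.025,-0.2,0,0,-0.71,-0.3,-0.24,-0.025,-0.2,0,0,-0.71,-0.3,-0.24,-0.025,-0.2,0,0,-0.71,-0.3,-0.24,-0.025,-0.2,0,0,-0.71,-0.3,-0.24,-0.025,-0.2,0,0,-0.71,-0.3,-0.24,-0.025,-0.2,0,0,-0.71,-0.3,-0.24,-0.025,-0.2,0,0,-0.71,-0.3,-0.24,-0.025,-0.2,0,0,-0.71])

```text
time_s: 7.62
position: [0.3617, -0.1979, 0.2449]
tool_rot: [[-0.351, 0.936, 0.001], [0.936, 0.351, -0.001], [-0.001, 0.0, -1.0]]
ft_force: [0.5, 0.5, 0.2]
grip_width: 0.0554
gripper_force: 0.0
```

```bash
python3 - <<'E'
from h import *
st();go((.37,-.19,.25),205)
E
```

```text
7.6167 p [ 0.3617 -0.1979  0.2449] yaw 110.55 tilt [ 0.04 -0.05] F [0.5 0.5 0.2] w 0.0554 0.0 j6 -65.8
go [ 0.0089  0.0211 -0.0102] [-3.000e-04  5.000e-04 -7.871e-01]
```

Request:
arm_command(commands=[-0.3,0.01,0.02,-0.01,0,0,-0.715,-0.3,0.01,0.02,-0.01,0,0,-0.715,-0.3,0.01,0.02,-0.01,0,0,-0.715,-0.3,0.01,0.02,-0.01,0,0,-0.715,-0.3,0.01,0.02,-0.01,0,0,-0.715,-0.3,0.01,0.02,-0.01,0,0,-0.715,-0.3,0.01,0.02,-0.01,0,0,-0.715,-0.3,0.01,0.02,-0.01,0,0,-0.715,-0.3,0.01,0.02,-0.01,0,0,-0.715,-0.3,0.01,0.02,-0.01,0,0,-0.715,-0.3,0.01,0.02,-0.01,0,0,-0.715,-0.3,0.01,0.02,-0.01,0,0,-0.715])

```text
time_s: 8.62
position: [0.3693, -0.1897, 0.2499]
tool_rot: [[-0.96, -0.281, 0.001], [-0.281, 0.96, -0.001], [-0.0, -0.001, -1.0]]
ft_force: [0.6, 0.9, 0.3]
grip_width: 0.0552
gripper_force: 0.0
```

```bash
python3 - <<'E'
from h import *
st(); snap('wrist','w5.png')
i=cv2.imread('pics/w5.png'); cv2.imwrite('pics/w5b.png',cv2.resize(i,(784,588),interpolation=cv2.INTER_CUBIC))
E
```

```text
8.6167 p [ 0.3693 -0.1897  0.2499] yaw -163.65 tilt [ 0.04 -0.04] F [0.6 0.9 0.3] w 0.0552 0.0 j6 -150.0
```

View pics/w5b.png

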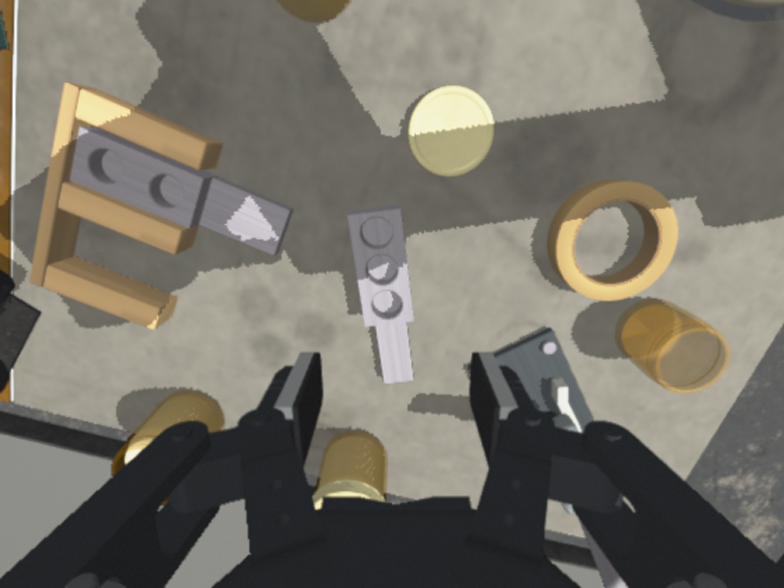

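The bar lies flat and free. Its head's back end is at (349,213)–(401,209) and its tip at (385,381)–(412,380). I'll compute the head grip next.

```bash
python3 - <<'E'
from h import *
W=lambda u,v,z:at('w5.png',u/1.4,v/1.4,z)[:2]
a=(W(349,214,.03)+W(401,209,.03))/2; b=(W(385,382,.014)+W(412,380,.014))/2
m=b-a;L=np.hypot(*m);yaw=np.degrees(np.arctan2(m[1],m[0]));print(a,b,L,yaw)
u=m/L;G=(a+b)/2-u*47  *.001  # midpoint x=-15 -> -62
print('G',G); print('lid',W(451,130,.0))
go((*G,.1),yaw+180); go((*G,.024),yaw+180)
E
```

```text
[ 0.34422461 -0.21469201] [ 0.49826378 -0.14883216] 0.16752786282063362 23.149257811238563
G [ 0.37802846 -0.20023909]
lid [ 0.26520754 -0.17210327]
go [-0.0104 -0.0249  0.2998] [-0.0005  0.0002 -0.0532]
go [-0.0103 -0.0248  0.4518] [-0.0005  0.0002 -0.0532]
```

Request:
arm_command(commands=[-0.6,-0.012,-0.025,0.1,0,0,-0.062,-0.6,-0.012,-0.025,0.1,0,0,-0.062,-0.6,-0.012,-0.025,0.2,0,0,-0.062,-0.6,-0.012,-0.025,0.28,0,0,-0.062,-0.6,-0.012,-0.025,0.36,0,0,-0.062,-0.6,-0.012,-0.025,0.42,0,0,-0.062,-0.6,-0.012,-0.025,0.44,0,0,-0.062,1,-0.012,-0.025,0.44,0,0,-0.062,1,-0.012,-0.025,0.44,0,0,-0.062,1,-0.012,-0.025,0.44,0,0,-0.062,1,-0.012,-0.025,0.44,0,0,-0.062,1,-0.012,-0.025,0.44,0,0,-0.062], newtons=60)

```text
time_s: 9.67
position: [0.379, -0.2005, 0.0303]
tool_rot: [[-0.918, -0.397, 0.002], [-0.397, 0.918, -0.002], [-0.001, -0.002, -1.0]]
ft_force: [-0.4, -0.6, -3.1]
grip_width: 0.0427
gripper_force: 61.8
```

```bash
python3 - <<'E'
from h import *
st()
E
```

```text
9.6667 p [ 0.379  -0.2005  0.0303] yaw -156.6 tilt [ 0.1  -0.09] F [-0.4 -0.6 -3.1] w 0.0427 61.8 j6 -157.2
```

Request:
arm_command(commands=[1,0,0,-0.02,0,0,0,1,0,0,-0.1,0,0,0,1,0,0,-0.2,0,0,0,1,0,0,-0.3,0,0,0,1,0,0,-0.45,0,0,0,1,0,0,-0.5,0,0,0,1,-0.1,0.06,-0.55,0,0,0,1,-0.2,0.12,-0.6,0,0,0,1,-0.3,0.18,-0.66,0,0,0,1,-0.436,0.248,-0.66,0,0,0,1,-0.436,0.248,-0.66,0,0,0,1,-0.436,0.248,-0.66,0,0,0], newtons=80)

```text
time_s: 10.67
position: [0.5117, -0.0207, 0.3527]
tool_rot: [[-0.918, -0.397, 0.001], [-0.397, 0.918, -0.0], [-0.001, -0.001, -1.0]]
ft_force: [2.0, -0.7, -2.4]
grip_width: 0.042
gripper_force: 86.6
```

```bash
python3 - <<'E'
from h import *
st(); snap('wrist','w6.png');snap('side','d6.png');snap('scene','s6.png')
print(proj('w6.png',(.488,-.003,.01)),proj('w6.png',(.47,-.0875,.01)),proj('w6.png',(.508,.072,.01)))
i=cv2.imread('pics/w6.png')[40:290,150:480]; cv2.imwrite('pics/w6b.png',cv2.resize(i,None,fx=2.4,fy=2.4,interpolation=cv2.INTER_CUBIC))
E
```

```text
10.6667 p [ 0.5117 -0.0207  0.3527] yaw -156.6 tilt [ 0.07 -0.03] F [ 2.  -0.7 -2.4] w 0.042 86.6 j6 -129.0
(np.float64(299.22355401378763), np.float64(150.55672255875032)) (np.float64(252.82338022206548), np.float64(116.90425657333566)) (np.float64(336.7519775490096), np.float64(180.9149699012483))
```

View pics/w6b.png

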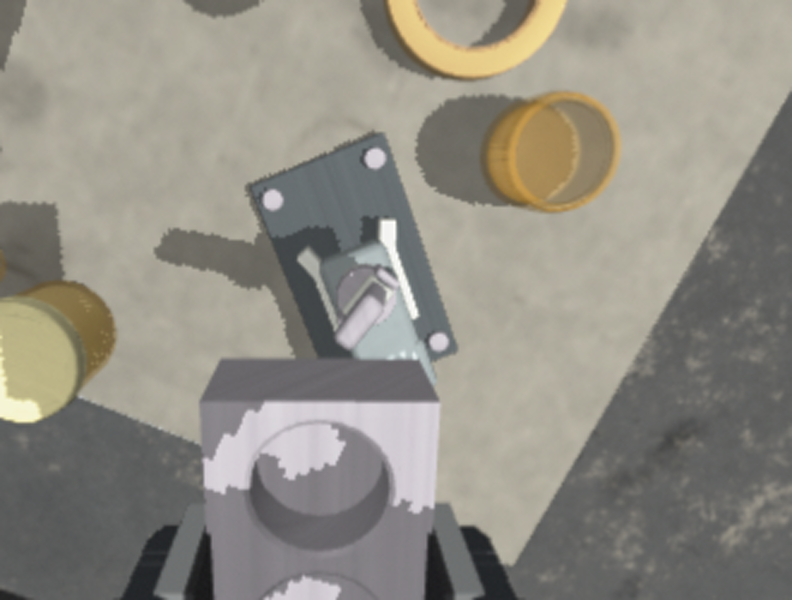

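The clamp seen from above: bolts at crop (273,200), (375,158), (438,342), plate corners at (249,186), (381,132), (457,352), and guide mouths at about (306,257) and (388,222). The lever leans down-left over the boss, from ~(385,278) to (345,340).

```bash
cat > fit.py <<'E'
from h import *
from scipy.optimize import least_squares
px=lambda u,v:(150+(u+.5)/2.4-.5,40+(v+.5)/2.4-.5)
obs=[((273,200),(-62,-34,15)),((375,158),(-62,34,15)),((438,342),(62,34,15)),((249,186),(-75,-45,10)),((381,132),(-75,45,10)),((457,352),(75,45,10))]
def w(p,l):
    c,s=np.cos(p[2]),np.sin(p[2]);l=np.array(l)/1000
    return np.array([p[0]+c*l[0]-s*l[1],p[1]+s*l[0]+c*l[1],l[2]])
def res(p): return np.ravel([np.array(proj('w6.png',w(p,l)))-px(*o) for o,l in obs])
r=least_squares(res,[.488,-.003,.79]);p=r.x
print('clamp',p[:2],np.degrees(p[2]),'res px',r.fun.round(2))
np.save('clamp.npy',p)
def loc(f,u,v,z):
    q=at(f,u,v,z)[:2]-p[:2];c,s=np.cos(p[2]),np.sin(p[2]);return (np.array([c*q[0]+s*q[1],-s*q[0]+c*q[1]])*1000).round(1)
for n,o,z in [('g-',(306,257),.028),('g+',(388,222),.028),('boss',(367,297),.08),('tipmid?',(347,342),.195)]: print(n,loc('w6.png',*px(*o),z))
k=.7
print('tip tri scene/side',tri(('scene0.png',342*k,246*k),('side0.png',361*k,320*k))[0])
# cross-check in fixed views
for f in ('scene0.png','side0.png'): print(f,[np.round(np.array(proj(f,w(p,l)))/k) for l in [(-75,-45,10),(-75,45,10),(75,45,10)]])
E
python3 fit.py
```

```text
clamp [ 0.49215775 -0.00256325] 44.624387315115776 res px [-0.72 -0.05 -0.28  0.17 -0.    0.26 -0.59  0.01  1.02 -0.5   0.61  0.29]
g- [-22.9 -26. ]
g+ [-24.6  28.3]
boss [4.  0.8]
tipmid? [ -4.1 -12.6]
tip tri scene/side [ 0.4892785  -0.01429377  0.19506503]
scene0.png [array([365., 373.]), array([307., 371.]), array([321., 327.])]
side0.png [array([389., 392.]), array([419., 428.]), array([327., 468.])]
```

```bash
cat > ins.py <<'E'
from h import *
from fit import p,px,w
st()
s=env.observe();R=np.array(s['tool_rot']);c=np.load('pics/w6.png.npz')
P=np.array([.5117,-.0207,.3527])
for u in (203,321,439): print('back end in tool',(R.T@(at('w6.png',*px(u,401),.3524)-P)*1000).round(1))
g=62
for X,z in [(-140,.12),(-115,.0415),(-34,.0415)]:
    q=w(p,(X-g,0,0));print(X,q.round(4));go((q[0],q[1],z),np.degrees(p[2])+180)
E
python3 ins.py
```

```text
clamp [ 0.49215775 -0.00256325] 44.624387315115776 res px [-0.72 -0.05 -0.28  0.17 -0.    0.26 -0.59  0.01  1.02 -0.5   0.61  0.29]
g- [-22.9 -26. ]
g+ [-24.6  28.3]
boss [4.  0.8]
tipmid? [ -4.1 -12.6]
tip tri scene/side [ 0.4892785  -0.01429377  0.19506503]
scene0.png [array([365., 373.]), array([307., 371.]), array([321., 327.])]
side0.png [array([389., 392.]), array([419., 428.]), array([327., 468.])]
10.8167 p [ 0.5121 -0.0206  0.3519] yaw -156.36 tilt [ 0.07 -0.01] F [ 1.  -0.4 -2.4] w 0.0423 86.6 j6 -129.2
back end in tool [ 37.8 -20.9   0.3]
back end in tool [37.8  0.4  0.3]
back end in tool [37.7 21.7  0.2]
-140 [ 0.3484 -0.1445  0.    ]
go [ 0.3997 -0.0953  0.4634] [-0.0004  0.0004 -0.1748]
-115 [ 0.3662 -0.1269  0.    ]
go [ 0.3531 -0.0773  0.6204] [-0.0004  0.0004 -0.1748]
-34 [ 0.4238 -0.07    0.    ]
go [ 0.2019 -0.0193  0.6205] [-0.0004  0.0004 -0.1748]
```

Request:
arm_command(commands=[1,0.08,-0.02,0,0,0,-0.06,1,0.16,-0.04,0,0,0,-0.1,1,0.24,-0.06,0,0,0,-0.175,1,0.32,-0.08,0,0,0,-0.175,1,0.4,-0.095,0.02,0,0,-0.175,1,0.4,-0.095,0.1,0,0,-0.175,1,0.4,-0.095,0.18,0,0,-0.175,1,0.4,-0.095,0.26,0,0,-0.175,1,0.4,-0.095,0.34,0,0,-0.175,1,0.4,-0.095,0.42,0,0,-0.175,1,0.4,-0.095,0.464,0,0,-0.175,1,0.4,-0.095,0.464,0,0,-0.175])

```text
time_s: 11.82
position: [0.3643, -0.1155, 0.1203]
tool_rot: [[-0.734, -0.679, -0.022], [-0.678, 0.734, -0.031], [0.038, -0.008, -0.999]]
ft_force: [-0.6, -0.7, -3.0]
grip_width: 0.042
gripper_force: 86.5
```

```bash
python3 ins.py | tail -6
```

```text
-140 [ 0.3484 -0.1445  0.    ]
go [ 0.0625 -0.0209  0.0031] [-0.0035 -0.018  -0.0156]
-115 [ 0.3662 -0.1269  0.    ]
go [ 0.0067 -0.018   0.1581] [-0.0035 -0.018  -0.0156]
-34 [ 0.4238 -0.07    0.    ]
go [-0.1551 -0.0128  0.1519] [-0.0035 -0.018  -0.0156]
```

```bash
python3 - <<'E'
from h import *
st();s=env.observe();print(np.round(s['q'],1),np.round(s['qvel'],1))
E
```

```text
11.8167 p [ 0.3643 -0.1155  0.1203] yaw -137.25 tilt [-1.27 -1.8 ] F [-0.6 -0.7 -3. ] w 0.042 86.5 j6 -165.2
[ -34.1   15.4  110.5   -2.7   54.2 -165.2] [-11.4  26.1  24.6 -10.4 -52.    0.1]
```

The last joint hits its range (-165.2), so this grip can't reach the insertion start. I'll set the bar down and regrip nearer the shoulder, about 30 mm behind it.

```bash
python3 - <<'E'
from h import *
go((.40,-.19,.12),200);go((.40,-.19,.032),200)
E
```

```text
go [ 0.0485 -0.1579  0.0037] [-0.0074 -0.017   0.1896]
go [ 0.0419 -0.1564  0.1795] [-0.0074 -0.017   0.1896]
```

Request:
arm_command(commands=[1,0.02,-0.07,0,0,0,0.1,1,0.02,-0.15,0,0,0,0.2,1,0.02,-0.15,0,0,0,0.2,1,0.02,-0.15,0,0,0,0.2,1,0.02,-0.15,0,0,0,0.2,1,0.02,-0.15,0,0,0,0.2])

```text
time_s: 12.32
position: [0.4089, -0.178, 0.1235]
tool_rot: [[-0.946, -0.323, -0.021], [-0.322, 0.946, -0.033], [0.03, -0.024, -0.999]]
ft_force: [-1.1, 0.6, -2.1]
grip_width: 0.042
gripper_force: 86.6
```

```bash
python3 - <<'E'
from h import *
st();go((.40,-.19,.0315),200);print(env.observe()['q'])
E
```

```text
12.3167 p [ 0.4089 -0.178   0.1235] yaw -161.18 tilt [-1.18 -1.87] F [-1.1  0.6 -2.1] w 0.042 86.6 j6 -145.1
go [ 0.0191 -0.0125  0.1851] [-0.0114 -0.0144 -0.0096]
[ -37.58804562   20.3876556   101.2494482    -2.58615183   58.18248718
 -145.06990297]
```

Request:
arm_command(commands=[1,0.019,-0.0125,0.08,-0.0114,-0.0144,-0.0096,1,0.019,-0.0125,0.08,-0.0114,-0.0144,-0.0096,1,0.019,-0.0125,0.14,-0.0114,-0.0144,-0.0096,1,0.019,-0.0125,0.175,-0.0114,-0.0144,-0.0096,1,0.019,-0.0125,0.187,-0.0114,-0.0144,-0.0096,1,0.019,-0.0125,0.187,-0.0114,-0.0144,-0.0096,-0.45,0.019,-0.0125,0.187,-0.0114,-0.0144,-0.0096,-0.45,0.019,-0.0125,0.187,-0.0114,-0.0144,-0.0096,-0.45,0.019,-0.0125,0.187,-0.0114,-0.0144,-0.0096,-0.45,0.019,-0.0125,0.187,-0.0114,-0.0144,-0.0096])

```text
time_s: 13.15
position: [0.4011, -0.1899, 0.031]
tool_rot: [[-0.94, -0.342, 0.001], [-0.342, 0.94, -0.001], [-0.001, -0.001, -1.0]]
ft_force: [-0.7, 0.1, -0.1]
grip_width: 0.062
gripper_force: 0.0
```

```bash
python3 - <<'E'
from h import *
st()
E
```

```text
13.15 p [ 0.4011 -0.1899  0.031 ] yaw -160.03 tilt [ 0.06 -0.05] F [-0.7  0.1 -0.1] w 0.062 0.0 j6 -150.7
```

Request:
arm_command(commands=[-0.45,-0.03,0,-0.006,0,0,0,-0.45,-0.064,0,-0.006,0,0,0,-0.45,-0.064,0,-0.006,0,0,0,1,-0.064,0,-0.006,0,0,0,1,-0.064,0,-0.006,0,0,0,1,-0.064,0,-0.006,0,0,0,1,-0.064,0,-0.006,0,0,0,1,-0.064,0,-0.006,0,0,0,1,-0.064,0,-0.006,0,0,0], newtons=80)

```text
time_s: 13.9
position: [0.4305, -0.1789, 0.0338]
tool_rot: [[-0.94, -0.341, 0.001], [-0.341, 0.94, 0.0], [-0.001, -0.0, -1.0]]
ft_force: [1.6, 3.1, 6.4]
grip_width: 0.042
gripper_force: 82.0
```

```bash
python3 - <<'E'
from h import *
st()
E
```

```text
13.9 p [ 0.4305 -0.1789  0.0338] yaw -160.07 tilt [0.04 0.01] F [1.6 3.1 6.4] w 0.042 82.0 j6 -147.1
```

```bash
cat > ins.py <<'E'
from h import *
p=np.load('clamp.npy');g=30.8
def tgt(X,z,yaw=None,Y=0):
    c,s=np.cos(p[2]),np.sin(p[2]);x=(X-g)/1000;Y/=1000
    go((p[0]+c*x-s*Y,p[1]+s*x+c*Y,z),yaw if yaw else np.degrees(p[2])+180)
if __name__=='__main__':
    st(); tgt(-101,.12,223.5);tgt(-101,.045,223.5);tgt(-34,.045)
E
python3 ins.py
```

```text
13.9 p [ 0.4305 -0.1789  0.0338] yaw -160.07 tilt [0.04 0.01] F [1.6 3.1 6.4] w 0.042 82.0 j6 -147.1
go [ 0.0032  0.1793 -0.1724] [-1.000e-04  4.000e-04 -1.964e-01]
go [ 0.0033  0.1793 -0.0224] [-1.000e-04  4.000e-04 -1.964e-01]
go [-0.1184  0.2353 -0.0223] [-1.000e-04  4.000e-04 -2.058e-01]
```

Request:
arm_command(commands=[1,0,0,-0.05,0,0,0,1,0,0,-0.12,0,0,0,1,0,0.04,-0.172,0,0,-0.04,1,0,0.08,-0.172,0,0,-0.08,1,0,0.12,-0.172,0,0,-0.12,1,0.003,0.15,-0.172,0,0,-0.16,1,0.003,0.179,-0.172,0,0,-0.196,1,0.003,0.179,-0.172,0,0,-0.196,1,0.003,0.179,-0.172,0,0,-0.196,1,0.003,0.179,-0.172,0,0,-0.196])

```text
time_s: 14.73
position: [0.399, -0.096, 0.1193]
tool_rot: [[-0.727, -0.686, 0.0], [-0.686, 0.727, -0.0], [-0.0, -0.001, -1.0]]
ft_force: [-0.1, -0.8, -2.8]
grip_width: 0.0418
gripper_force: 82.5
```

```bash
python3 ins.py
```

```text
14.7333 p [ 0.399  -0.096   0.1193] yaw -136.65 tilt [ 0.02 -0.02] F [-0.1 -0.8 -2.8] w 0.0418 82.5 j6 -163.5
go [-0.0002  0.0021 -0.0013] [-0.0003  0.     -0.0012]
go [-0.0002  0.0021  0.1487] [-0.0003  0.     -0.0012]
go [-0.1342  0.0051  0.1487] [-0.0003  0.     -0.0106]
```

Request:
arm_command(commands=[1,0,0.002,0.07,0,0,0,1,0,0.002,0.13,0,0,0,1,0,0.002,0.149,0,0,0,1,0,0.002,0.149,0,0,0,1,0,0.002,0.149,0,0,0])

```text
time_s: 15.15
position: [0.3984, -0.0953, 0.0445]
tool_rot: [[-0.727, -0.687, -0.001], [-0.687, 0.727, 0.0], [0.0, 0.001, -1.0]]
ft_force: [1.0, -0.0, -2.6]
grip_width: 0.0419
gripper_force: 82.8
```

```bash
python3 ins.py; python3 - <<'E'
from h import *
snap('scene','s7.png');snap('side','d7.png')
# predicted features: bar head corners/tang & guides drawn on the enlarged crops
p=np.load('clamp.npy')
def w(l):
    c,s=np.cos(p[2]),np.sin(p[2]);l=np.array(l)/1000
    return np.array([p[0]+c*l[0]-s*l[1],p[1]+s*l[0]+c*l[1],l[2]])
out=[]
for f,P,sc in (('s7.png',(-60,0,20),3.6),('d7.png',(-40,0,20),3.6)):
    u,v=map(int,proj(f,w(P)));i=cv2.imread('pics/'+f);x0,y0=u-55,v-80
    c=cv2.resize(i[y0:y0+160,x0:x0+110],None,fx=sc,fy=sc,interpolation=cv2.INTER_CUBIC);out.append(c);print(f,x0,y0)
cv2.imwrite('pics/sd7.png',np.hstack(out))
E
```

```text
15.15 p [ 0.3984 -0.0953  0.0445] yaw -136.63 tilt [-0.03  0.02] F [ 1.  -0.  -2.6] w 0.0419 82.8 j6 -163.5
go [-0.      0.0003 -0.151 ] [ 0.0003 -0.0001 -0.0011]
go [-0.0001  0.0003 -0.001 ] [ 0.0003 -0.0001 -0.0011]
go [-0.134   0.0032 -0.001 ] [ 0.0003 -0.0001 -0.0105]
s7.png 180 173
d7.png 213 208
```

View pics/sd7.png

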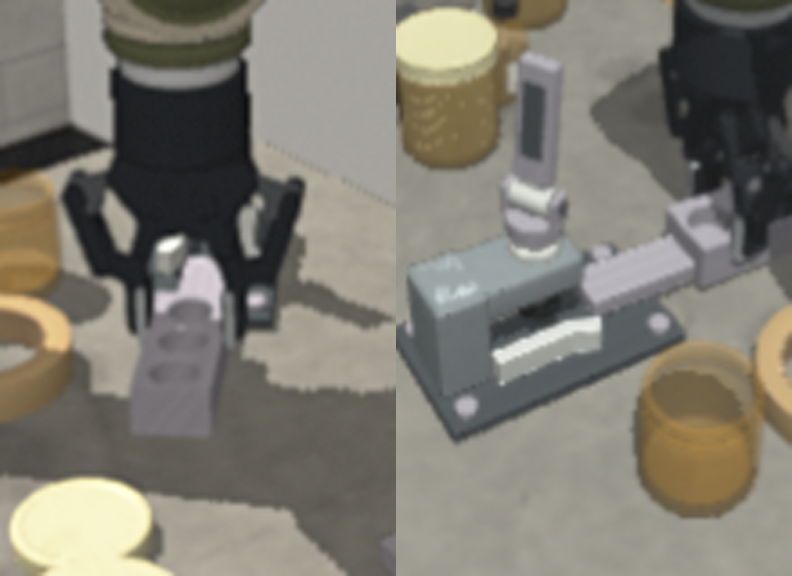

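The tang is level in front of the channel, between the guides. The lever stands nearly upright with its broad face toward the side camera. I'll slide the bar in.

Request:
arm_command(commands=[1,-0.012,0.0005,-0.001,0,0,-0.005,1,-0.03,0.001,-0.001,0,0,-0.0105,1,-0.05,0.0015,-0.001,0,0,-0.0105,1,-0.07,0.002,-0.001,0,0,-0.0105,1,-0.09,0.0025,-0.001,0,0,-0.0105,1,-0.11,0.003,-0.001,0,0,-0.0105,1,-0.122,0.003,-0.001,0,0,-0.0105,1,-0.13,0.003,-0.001,0,0,-0.0105,1,-0.13,0.003,-0.001,0,0,-0.0105])

```text
time_s: 16.0
position: [0.4449, -0.0482, 0.0453]
tool_rot: [[-0.71, -0.705, 0.0], [-0.705, 0.71, -0.0], [-0.0, -0.0, -1.0]]
ft_force: [-0.2, 0.5, -2.2]
grip_width: 0.0422
gripper_force: 82.8
```

```bash
python3 ins.py
```

```text
16.0 p [ 0.4449 -0.0482  0.0453] yaw -135.2 tilt [ 0.02 -0.01] F [-0.2  0.5 -2.2] w 0.0422 82.8 j6 -156.2
go [ 0.1322 -0.0011 -0.1495] [-0.0002  0.0001  0.0108]
go [ 0.1322 -0.0011  0.0005] [-0.0002  0.0001  0.0108]
go [-0.0018 -0.0015  0.0005] [-0.0002  0.0001  0.0015]
```

Request:
arm_command(commands=[1,-0.001,0,0.002,0,0,0,1,-0.001,0,0.003,0,0,0,1,-0.001,0,0.003,0,0,0,-0.3,-0.001,0,0.003,0,0,0,-0.3,-0.001,0,0.003,0,0,0,-0.3,-0.001,0,0.003,0,0,0,-0.3,0.01,0,-0.03,0,0,0,-0.3,0.02,0,-0.1,0,0,0,-0.3,0.04,0,-0.18,0,0,0,-0.3,0.04,0,-0.26,0,0,0,-0.3,0.04,0,-0.34,0,0,0,-0.3,0.04,0,-0.42,0,0,0])

```text
time_s: 17.0
position: [0.4294, -0.0628, 0.2576]
tool_rot: [[-0.711, -0.703, 0.001], [-0.703, 0.711, -0.0], [-0.0, -0.001, -1.0]]
ft_force: [0.8, -0.1, -0.9]
grip_width: 0.0553
gripper_force: 0.0
```

```bash
python3 - <<'E'
from h import *
st();snap('scene','s8.png');snap('side','d8.png');snap('wrist','w8.png')
p=np.load('clamp.npy')
def w(l):
    c,s=np.cos(p[2]),np.sin(p[2]);l=np.array(l)/1000
    return np.array([p[0]+c*l[0]-s*l[1],p[1]+s*l[0]+c*l[1],l[2]])
out=[]
for f,P,sc in (('s8.png',(-30,0,80),3.6),('d8.png',(-30,0,80),3.6)):
    u,v=map(int,proj(f,w(P)));i=cv2.imread('pics/'+f);x0,y0=u-55,v-80
    out.append(cv2.resize(i[y0:y0+160,x0:x0+110],None,fx=sc,fy=sc,interpolation=cv2.INTER_CUBIC));print(f,x0,y0)
cv2.imwrite('pics/sd8.png',np.hstack(out))
E
```

```text
17.0 p [ 0.4294 -0.0628  0.2576] yaw -135.29 tilt [ 0.04 -0.02] F [ 0.8 -0.1 -0.9] w 0.0553 0.0 j6 -158.7
s8.png 181 143
d8.png 209 189
```

View pics/sd8.png

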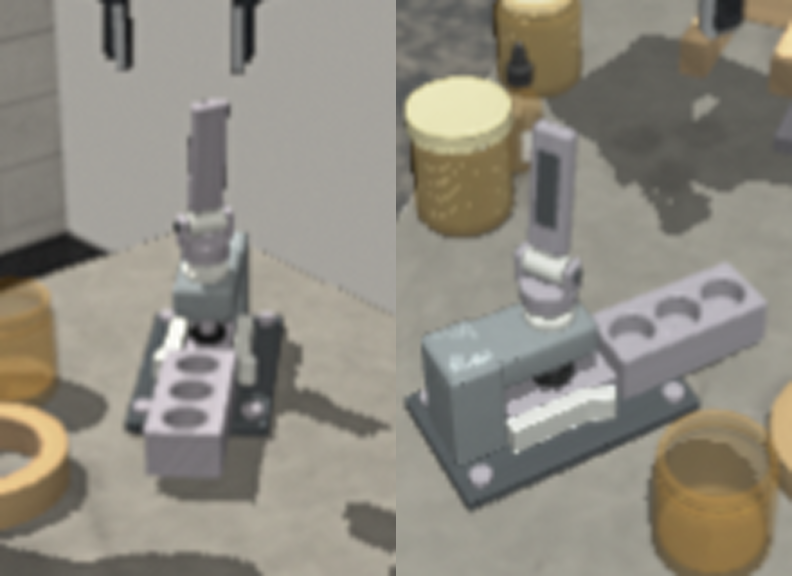

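The bar is seated flat in the channel under the pad, with its shoulder at the guide mouth. The lever is upright: scene crop tip x 190–229 and base 186–224, side crop tip x 533–576 and base 529–572. I'll fit its pose from these.

```bash
cat > lev.py <<'E'
from h import *
from scipy.optimize import least_squares
p=np.load('clamp.npy')
X=lambda f,x:{'s':181+x/3.6,'d':209+(x-396)/3.6}[f]
def corners(q,f,dx,dy,s):
    a=p[2]+4.5-q; F=np.array([np.cos(a),np.sin(a),0]);H=np.array([-np.sin(a),np.cos(a),0]);Z=np.array([0,0,1.])
    L=np.cos(f)*Z+np.sin(f)*F; N=np.cos(f)*F-np.sin(f)*Z
    O=np.array([p[0]+dx,p[1]+dy,.106+.00175*(4.5-q)])
    return [O+L*s+H*i*.012+N*j*.005 for i in(-1,1) for j in (-1,1)]
obs={('s8.png',.085):(190,229),('s8.png',.022):(186,224),('d8.png',.085):(533,576),('d8.png',.022):(529,572)}
def res(v):
    r=[]
    for (f,s),(l,h) in obs.items():
        u=[proj(f,c)[0] for c in corners(*v,s)]
        r+=[min(u)-X(f[0],l),max(u)-X(f[0],h)]
    return np.array(r+[v[2]*300,v[3]*300,v[1]*3])
for q0 in (.7,1.,1.3,1.7):
    r=least_squares(res,[q0,.08,0,0],bounds=([.6,0,-.01,-.01],[1.8,.17,.01,.01]));print(r.x.round(3),r.cost.round(2),r.fun.round(1))
v=r.x;a=np.degrees(p[2]+4.5-v[0]);print('fold dir',a%360)
l=lambda q:(np.array([[np.cos(p[2]),np.sin(p[2])],[-np.sin(p[2]),np.cos(p[2])]])@(q[:2]-p[:2])*1000).round(1)
for x,y in ((725,265),(768,297)): print('head back',l(at('d8.png',X('d',x),189+y/3.6,.04)))
E
python3 lev.py
```

```text
[ 1.093  0.101  0.    -0.002] 1.83 [-1.2 -0.4  0.2  0.9 -0.3  0.6 -0.5 -0.2  0.  -0.6  0.3]
[ 1.093  0.101  0.    -0.002] 1.83 [-1.2 -0.4  0.2  0.9 -0.3  0.6 -0.5 -0.2  0.  -0.6  0.3]
[ 1.093  0.101  0.    -0.002] 1.83 [-1.2 -0.4  0.2  0.9 -0.3  0.6 -0.5 -0.2  0.  -0.6  0.3]
[ 1.093  0.101  0.    -0.002] 1.83 [-1.2 -0.4  0.2  0.9 -0.3  0.6 -0.5 -0.2  0.  -0.6  0.3]
fold dir 239.8489870943387
head back [-132.1  -17.7]
head back [-138.4   19.9]
```

```bash
python3 - <<'E'
from h import *
from lev import corners
go((.492,-.0036,.26),150)
pxi=lambda P:tuple(np.round((np.array(proj('w6.png',P))-[150,40])*2.4))
for q in (.8,1.1,1.4):print(q,'tip',[pxi(c) for c in corners(q,.1,0,-.001,.085)],'low',[pxi(c) for c in corners(q,.1,0,-.001,.02)])
E
```

```text
[ 1.093  0.101  0.    -0.002] 1.83 [-1.2 -0.4  0.2  0.9 -0.3  0.6 -0.5 -0.2  0.  -0.6  0.3]
[ 1.093  0.101  0.    -0.002] 1.83 [-1.2 -0.4  0.2  0.9 -0.3  0.6 -0.5 -0.2  0.  -0.6  0.3]
[ 1.093  0.101  0.    -0.002] 1.83 [-1.2 -0.4  0.2  0.9 -0.3  0.6 -0.5 -0.2  0.  -0.6  0.3]
[ 1.093  0.101  0.    -0.002] 1.83 [-1.2 -0.4  0.2  0.9 -0.3  0.6 -0.5 -0.2  0.  -0.6  0.3]
fold dir 239.8489870943387
head back [-132.1  -17.7]
head back [-138.4   19.9]
go [-0.1709 -0.0015 -0.0039] [-0.0018  0.0029  0.6227]
0.8 tip [(np.float64(390.0), np.float64(311.0)), (np.float64(369.0), np.float64(295.0)), (np.float64(352.0), np.float64(358.0)), (np.float64(332.0), np.float64(343.0))] low [(np.float64(387.0), np.float64(292.0)), (np.float64(371.0), np.float64(279.0)), (np.float64(357.0), np.float64(331.0)), (np.float64(340.0), np.float64(319.0))]
1.1 tip [(np.float64(398.0), np.float64(315.0)), (np.float64(383.0), np.float64(294.0)), (np.float64(348.0), np.float64(350.0)), (np.float64(333.0), np.float64(330.0))] low [(np.float64(391.0), np.float64(298.0)), (np.float64(379.0), np.float64(281.0)), (np.float64(350.0), np.float64(327.0)), (np.float64(338.0), np.float64(310.0))]
1.4 tip [(np.float64(404.0), np.float64(322.0)), (np.float64(396.0), np.float64(298.0)), (np.float64(346.0), np.float64(341.0)), (np.float64(338.0), np.float64(317.0))] low [(np.float64(392.0), np.float64(306.0)), (np.float64(386.0), np.float64(286.0)), (np.float64(345.0), np.float64(321.0)), (np.float64(339.0), np.float64(302.0))]
```

Request:
arm_command(commands=[-0.3,-0.06,-0.001,-0.01,0,0,0.06,-0.3,-0.12,-0.002,-0.01,0,0,0.12,-0.3,-0.171,-0.002,-0.01,0,0,0.523,-0.3,-0.171,-0.002,-0.01,0,0,0.523,-0.3,-0.171,-0.002,-0.01,0,0,0.523,-0.3,-0.171,-0.002,-0.01,0,0,0.523,-0.3,-0.171,-0.002,-0.01,0,0,0.523,-0.3,-0.171,-0.002,-0.01,0,0,0.523,-0.3,-0.171,-0.002,-0.01,0,0,0.523,-0.3,-0.171,-0.002,-0.01,0,0,0.523,-0.3,-0.171,-0.002,-0.01,0,0,0.523])

```text
time_s: 18.07
position: [0.4912, -0.0033, 0.2593]
tool_rot: [[-0.952, 0.307, -0.002], [0.307, 0.952, 0.0], [0.002, -0.0, -1.0]]
ft_force: [0.5, 0.3, 0.2]
grip_width: 0.0556
gripper_force: 0.0
```

```bash
python3 - <<'E'
from h import *
st();go((.491,-.0035,.165),162)
E
```

```text
18.0667 p [ 0.4912 -0.0033  0.2593] yaw 162.15 tilt [-0.1   0.02] F [0.5 0.3 0.2] w 0.0556 0.0 j6 -86.4
go [-0.     -0.0004  0.1886] [-0.0001 -0.0009  0.0012]
```

Request:
arm_command(commands=[-0.3,0,0,0.06,0,0,0,-0.3,0,0,0.12,0,0,0,-0.3,0,0,0.17,0,0,0,-0.3,0,0,0.189,0,0,0,-0.3,0,0,0.189,0,0,0,1,0,0,0.189,0,0,0,1,0,0,0.189,0,0,0,1,0,0,0.189,0,0,0,1,0,0,0.189,0,0,0,1,0,0,0.189,0,0,0,1,0,0,0.189,0,0,0,1,0,0,0.189,0,0,0], newtons=40)

```text
time_s: 19.07
position: [0.4923, -0.0031, 0.1667]
tool_rot: [[-0.951, 0.309, 0.003], [0.309, 0.951, 0.0], [-0.003, 0.001, -1.0]]
ft_force: [2.4, 2.7, 6.0]
grip_width: 0.01
gripper_force: 39.9
```

```bash
python3 - <<'E'
from h import *
st();print(env.observe()['wrist_torque'])
E
```

```text
19.0667 p [ 0.4923 -0.0031  0.1667] yaw 161.99 tilt [0.17 0.01] F [2.4 2.7 6. ] w 0.01 39.9 j6 -86.2
[ 0.79814631 -0.52889462  0.05044537]
```

Request:
arm_command(commands=[1,0,0,0,0,0,0.055,1,0,0,0,0,0,0.11,1,0,0,0,0,0,0.165,1,0,0,0,0,0,0.22,1,0,0,0,0,0,0.275,1,0,0,0.001,0,0,0.33,1,0,0,0.001,0,0,0.385,1,0,0,0.001,0,0,0.44,1,0,0,0.002,0,0,0.495,1,0,0,0.002,0,0,0.55,1,0,0,0.002,0,0,0.605,1,0,0,0.002,0,0,0.66])

```text
time_s: 20.07
position: [0.4912, -0.0035, 0.1645]
tool_rot: [[0.131, 0.991, -0.001], [0.991, -0.131, -0.001], [-0.001, -0.001, -1.0]]
ft_force: [0.6, -0.3, -2.9]
grip_width: 0.0095
gripper_force: 38.6
```

```bash
python3 - <<'E'
from h import *
st();print(env.observe()['wrist_torque'])
E
```

```text
20.0667 p [ 0.4912 -0.0035  0.1645] yaw 82.48 tilt [-0.06 -0.03] F [ 0.6 -0.3 -2.9] w 0.0095 38.6 j6 -6.7
[-0.13778703 -0.25824016  0.08460821]
```

Request:
arm_command(commands=[1,0,0,0,0,0,0.055,1,0,0,0.001,0,0,0.11,1,0,0,0.001,0,0,0.165,1,0,0,0.002,0,0,0.22,1,0,0,0.002,0,0,0.275,1,0,0,0.003,0,0,0.33,1,0,0,0.003,0,0,0.385,1,0,0,0.004,0,0,0.44,1,0,0,0.004,0,0,0.495,1,0,0,0.005,0,0,0.55,1,0,0,0.005,0,0,0.605,1,0,0,0.006,0,0,0.66])

```text
time_s: 21.07
position: [0.4908, -0.0028, 0.1619]
tool_rot: [[0.998, 0.057, -0.002], [0.057, -0.998, 0.001], [-0.002, -0.001, -1.0]]
ft_force: [-4.0, 4.5, 7.4]
grip_width: 0.0101
gripper_force: 39.7
```

```bash
python3 - <<'E'
from h import *
st();print(env.observe()['wrist_torque'])
E
```

```text
21.0667 p [ 0.4908 -0.0028  0.1619] yaw 3.28 tilt [-0.1   0.06] F [-4.   4.5  7.4] w 0.0101 39.7 j6 72.5
[0.87053187 0.68450636 0.10666643]
```

Request:
arm_command(commands=[1,0,0,0,0,0,0.05,1,0,0,0,0,0,0.1,1,0,0,0,0,0,0.15,1,0,0,0,0,0,0.2,1,0,0,0,0,0,0.25,1,0,0,0,0,0,0.3,1,0,0,0,0,0,0.34,1,0,0,0,0,0,0.37,1,0,0,0,0,0,0.385,1,0,0,0,0,0,0.385])

```text
time_s: 21.9
position: [0.4908, -0.0023, 0.1608]
tool_rot: [[0.735, -0.678, -0.002], [-0.678, -0.735, 0.002], [-0.003, -0.0, -1.0]]
ft_force: [0.3, 5.5, -5.7]
grip_width: 0.01
gripper_force: 39.0
```

```bash
python3 - <<'E'
from h import *
st();print(env.observe()['wrist_torque'])
E
```

```text
21.9 p [ 0.4908 -0.0023  0.1608] yaw -42.71 tilt [-0.14  0.14] F [ 0.3  5.5 -5.7] w 0.01 39.0 j6 118.5
[ 0.93063011 -0.19501817  0.10620733]
```

Nearly snug. I'll turn a few degrees more and watch the torque.

Request:
arm_command(commands=[1,0,0,0.001,0,0,0.015,1,0,0,0.001,0,0,0.03,1,0,0,0.001,0,0,0.045,1,0,0,0.001,0,0,0.05,1,0,0,0.001,0,0,0.05])

```text
time_s: 22.32
position: [0.4909, -0.0023, 0.1607]
tool_rot: [[0.662, -0.749, -0.002], [-0.749, -0.662, 0.002], [-0.003, 0.0, -1.0]]
ft_force: [0.5, 6.3, -2.6]
grip_width: 0.01
gripper_force: 52.0
```

```bash
python3 - <<'E'
from h import *
st();print(env.observe()['wrist_torque'])
E
```

```text
22.3167 p [ 0.4909 -0.0023  0.1607] yaw -48.53 tilt [-0.11  0.1 ] F [ 0.5  6.3 -2.6] w 0.01 52.0 j6 124.4
[ 1.18643577 -0.1706353   0.87247121]
```

Torque has risen to 0.87 N m, so the screw is on its stop. I'll let the torque off, release and rise.

Request:
arm_command(commands=[1,0,0,0,0,0,0,1,0,0,0,0,0,-0.015,-0.2,0,0,0,0,0,-0.02,-0.2,0,0,0,0,0,-0.02,-0.2,0,0,0,0,0,-0.02,-0.2,0,0,0,0,0,-0.02,-0.2,0,0,-0.06,0,0,0,-0.2,0,0,-0.12,0,0,0.0,-0.2,0,0,-0.2,0,0,0,-0.2,0,0,-0.2,0,0,0])

```text
time_s: 23.15
position: [0.4936, -0.0039, 0.2681]
tool_rot: [[0.661, -0.751, 0.012], [-0.751, -0.661, -0.003], [0.01, -0.007, -1.0]]
ft_force: [0.2, 0.0, 0.5]
grip_width: 0.0512
gripper_force: 0.0
```

```bash
python3 - <<'E'
from h import *
st();snap('scene','s9.png');snap('side','d9.png')
p=np.load('clamp.npy')
def G(X,z):go((p[0]+np.cos(p[2])*X,p[1]+np.sin(p[2])*X,z),-45.4)
G(-.045,.26);G(-.045,.188)
# lever dark slot / edges: print grey profile across lever in both views at s=70
for f in ('s9.png','d9.png'):
    g=cv2.cvtColor(cv2.imread('pics/'+f),cv2.COLOR_BGR2GRAY)
    for z in (.135,.165,.185):
        u,v=proj(f,(p[0],p[1],z));print(f,z,round(u,1),round(v,1),g[int(round(v)),int(u)-12:int(u)+13])
E
```

```text
23.15 p [ 0.4936 -0.0039  0.2681] yaw -48.65 tilt [ 0.69 -0.19] F [0.2 0.  0.5] w 0.0512 0.0 j6 124.4
go [0.0041 0.0881 0.0047] [-0.0008 -0.0014 -0.0271]
go [0.0037 0.0883 0.1487] [-0.0008 -0.0014 -0.0271]
s9.png 0.135 237.7 195.5 [160 159 159 159 160 162 154 114 104  89  70  67  67  67  68  88 103 112
 150 161 160 159 159 159 159]
s9.png 0.165 237.5 183.1 [160 159 160 160 160 161 155 132 112  75  54  54  54  53  63  90  98  96
 148 161 161 160 159 159 159]
s9.png 0.185 237.3 174.7 [159 159 159 160 160 161 155 128 114 112 111 110 111 113 114 112  98  93
 146 162 160 159 159 160 159]
d9.png 0.135 250.4 253.0 [ 96  95  95  95  97 111 129 129 119  99  98 101 110 123 128 127 128 137
 152 152 144 122  99  93  92]
d9.png 0.165 249.9 240.6 [110 110 107  98  81  78  83  86  98 110 102 102 106 115 128 128 127 116
  96  94  94  95  95  96  96]
d9.png 0.185 249.6 232.0 [112 110 106  97  94  96  99 107 108 102 110 135 162 179 185 182 167 138
 101  95  96  95  96  95  95]
```

Request:
arm_command(commands=[1,0.004,0.044,0,0,0,-0.027,1,0.004,0.088,0,0,0,-0.027,1,0.004,0.1,0,0,0,-0.027,1,0.004,0.1,0,0,0,-0.027,1,0.004,0.1,0,0,0,-0.027,1,0.004,0.1,0.06,0,0,-0.027,1,0.004,0.1,0.12,0,0,-0.027,1,0.004,0.1,0.149,0,0,-0.027,1,0.004,0.1,0.149,0,0,-0.027,1,0.004,0.1,0.149,0,0,-0.027], newtons=30)

```text
time_s: 24.08
position: [0.4558, -0.0375, 0.1866]
tool_rot: [[0.703, -0.711, -0.001], [-0.711, -0.703, 0.0], [-0.001, 0.0, -1.0]]
ft_force: [1.2, -0.3, -0.2]
grip_width: -0.0
gripper_force: 0.0
```

```bash
cat > g.py <<'E'
from h import *
p=np.load('clamp.npy');st();q=np.array(env.observe()['position'][:2])-p[:2]
print('local',(np.cos(p[2])*q[0]+np.sin(p[2])*q[1]).round(4),(-np.sin(p[2])*q[0]+np.cos(p[2])*q[1]).round(4))
E
python3 g.py
```

```text
24.0833 p [ 0.4558 -0.0375  0.1866] yaw -45.36 tilt [-0.05  0.03] F [ 1.2 -0.3 -0.2] w -0.0 0.0 j6 115.8
local -0.0504 0.0007
```

Request:
arm_command(commands=[1,0,0,0.034,0,0,0,1,0,-0.04,0.034,0,0,0,1,0,-0.06,0.034,0,0,0,1,0,-0.08,0.034,0,0,0,1,0,-0.1,0.034,0,0,0,1,0,-0.12,0.036,0,0,0,1,0,-0.14,0.04,0,0,0,1,0,-0.155,0.045,0,0,0,1,0,-0.17,0.05,0,0,0,1,0,-0.17,0.05,0,0,0])

```text
time_s: 24.92
position: [0.5167, 0.0227, 0.1614]
tool_rot: [[0.703, -0.711, 0.0], [-0.711, -0.703, 0.0], [0.0, -0.001, -1.0]]
ft_force: [-0.2, -0.1, 0.3]
grip_width: 0.0
gripper_force: 0.0
```

```bash
python3 g.py
```

```text
24.9167 p [0.5167 0.0227 0.1614] yaw -45.35 tilt [0.02 0.02] F [-0.2 -0.1  0.3] w 0.0 0.0 j6 124.7
local 0.0352 0.0007
```

Request:
arm_command(commands=[1,0,0,0.012,0,0,0,1,0,0,0.024,0,0,0,1,0,0,0.036,0,0,0,1,0,0,0.048,0,0,0,1,0,0,0.056,0,0,0,1,0,0,0.06,0,0,0,1,0,0,0.06,0,0,0])

```text
time_s: 25.5
position: [0.5161, 0.0218, 0.132]
tool_rot: [[0.702, -0.712, 0.001], [-0.712, -0.702, 0.0], [0.001, -0.001, -1.0]]
ft_force: [-0.1, 1.3, 6.5]
grip_width: 0.0001
gripper_force: 3.0
```

```bash
python3 g.py
```

```text
25.5 p [0.5161 0.0218 0.132 ] yaw -45.39 tilt [0.06 0.01] F [-0.1  1.3  6.5] w 0.0001 3.0 j6 124.6
local 0.0342 0.0005
```

Request:
arm_command(commands=[1,0,0,0.003,0,0,0,1,0,0,0.006,0,0,0,1,0,0,0.006,0,0,0])

```text
time_s: 25.75
position: [0.5165, 0.0219, 0.1311]
tool_rot: [[0.702, -0.712, 0.004], [-0.712, -0.702, -0.0], [0.003, -0.002, -1.0]]
ft_force: [-4.6, 2.9, 25.1]
grip_width: 0.0001
gripper_force: 12.4
```

```bash
python3 g.py
```

```text
25.75 p [0.5165 0.0219 0.1311] yaw -45.38 tilt [ 0.2  -0.01] F [-4.6  2.9 25.1] w 0.0001 12.4 j6 124.6
local 0.0345 0.0003
```

The lever is on its hard stop: 25 N with the tips at ~0.112 m, which matches a level lever. I'll back off straight up and check.

Request:
arm_command(commands=[1,0,0,-0.04,0,0,0,1,0,0,-0.1,0,0,0,1,0,0,-0.18,0,0,0,1,0,0,-0.26,0,0,0,1,0,0,-0.26,0,0,0,1,0,0,-0.26,0,0,0])

```text
time_s: 26.25
position: [0.516, 0.0216, 0.2601]
tool_rot: [[0.702, -0.712, 0.003], [-0.712, -0.702, -0.001], [0.003, -0.002, -1.0]]
ft_force: [0.4, 0.4, -0.4]
grip_width: 0.0
gripper_force: 0.0
```

```bash
python3 - <<'E'
from h import *
import g
p=g.p
def w(l):
    c,s=np.cos(p[2]),np.sin(p[2]);return np.array([p[0]+c*l[0]-s*l[1],p[1]+s*l[0]+c*l[1],l[2]])
snap('side','d10.png');snap('scene','s10.png')
for f,o in(('d10.png','d9.png'),('s10.png','s9.png')):
    a=cv2.cvtColor(cv2.imread('pics/'+f),6);b=cv2.cvtColor(cv2.imread('pics/'+o),6)
    for n,P in [('upright lever',(0,0,.18)),('folded lever side',(.05,.012,.106)),('tip',(.085,0,.106)),('above tip',(.07,0,.125)),('beyond',(.1,0,.106))]:
        u,v=np.round(proj(f,w(P))).astype(int);print(f,n,a[v-1:v+2,u-1:u+2].mean().round(),b[v-1:v+2,u-1:u+2].mean().round())
# bar still in place: side image change between d8/d10 around head back end
d=cv2.absdiff(cv2.imread('pics/d8.png'),cv2.imread('pics/d10.png')).max(2)
u,v=map(int,proj('d10.png',w((-.1,0,.04))));print('bar head diff',d[v-15:v+15,u-15:u+15].mean())
E
```

```text
26.25 p [0.516  0.0216 0.2601] yaw -45.39 tilt [ 0.18 -0.05] F [ 0.4  0.4 -0.4] w 0.0 0.0 j6 124.7
local 0.034 0.0004
d10.png upright lever 94.0 141.0
d10.png folded lever side 116.0 151.0
d10.png tip 139.0 155.0
d10.png above tip 155.0 153.0
d10.png beyond 157.0 156.0
s10.png upright lever 158.0 100.0
s10.png folded lever side 177.0 113.0
s10.png tip 120.0 120.0
s10.png above tip 159.0 101.0
s10.png beyond 162.0 120.0
bar head diff 1.968888888888889
```

```bash
python3 -c "
from rig import env
print(env.close_job())"
```

```text
the job is handed in; nothing more can be done
None
```

The mould bar is clamped: tang home under the pad, screw turned to its stop, lever folded closed and everything let go. I handed the job in at about 26 s. The hand-in returned no verdict, and I had no direct reading of the pad force or the joint angles.

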